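# Set the reagent bottles out in their spill trays

### The job

Stand each of the three tall reagent bottles upright on the floor of the spill tray that has the colour of its cap: the green and the blue one first, in either order, and the red-capped one (the acid) only when those two stand in their trays. Lower the bottles into the trays, do not drop them, and leave the two short lidded jars standing where they are.

Things in the scene. Friction and masses are not known exactly. Their poses are not given: they have to be found in the camera images.
- bottle_red: Loose white plastic reagent bottle with a red screw cap, standing upright, about 0.35 kg. 135 mm tall in all; round body 61 mm in diameter with a sloping shoulder; the fixed cap on top is 34 mm in diameter, takes up the top 22 mm, and is the best place to grip (from above, any yaw). Origin: centre of the underside, z up.
- bottle_green: Loose white plastic reagent bottle with a green screw cap, standing upright, about 0.35 kg. 120 mm tall in all; round body 65 mm in diameter with a sloping shoulder; the fixed cap on top is 37 mm in diameter, takes up the top 19 mm, and is the best place to grip (from above, any yaw). Origin: centre of the underside, z up.
- bottle_blue: Loose white plastic reagent bottle with a blue screw cap, standing upright, about 0.35 kg. 140 mm tall in all; round body 61 mm in diameter with a sloping shoulder; the fixed cap on top is 34 mm in diameter, takes up the top 22 mm, and is the best place to grip (from above, any yaw). Origin: centre of the underside, z up.
- tray_red: Fixed square red plastic spill tray, 90 x 90 mm outside and 84 x 84 mm inside, open on top: floor 3 mm thick, rim 14 mm above the desk, a small finger tab on its -x side. Origin: centre of its underside on the desk; x and y along its sides, z up. The tall monitor behind the work runs along about (0.51, -0.86) in x, y; keep the wrist off it, also when first coming in from the left.
- tray_green: Fixed square green plastic spill tray, 90 x 90 mm outside and 84 x 84 mm inside, open on top: floor 3 mm thick, rim 14 mm above the desk, a small finger tab on its -x side. Origin: centre of its underside on the desk; x and y along its sides, z up. The tall monitor behind the work runs along about (0.51, -0.86) in x, y; keep the wrist off it, also when first coming in from the left.
- tray_blue: Fixed square blue plastic spill tray, 90 x 90 mm outside and 84 x 84 mm inside, open on top: floor 3 mm thick, rim 14 mm above the desk, a small finger tab on its -x side. Origin: centre of its underside on the desk; x and y along its sides, z up. The tall monitor behind the work runs along about (0.51, -0.86) in x, y; keep the wrist off it, also when first coming in from the left.
- jar_red: Loose small white jar with a red lid, 41 mm in diameter, 48 mm tall: not a reagent bottle. Origin: centre of the underside, z up.
- jar_blue: Loose white jar with a blue lid, 50 mm in diameter, 56 mm tall: not a reagent bottle. Origin: centre of the underside, z up.
Not all that is in view belongs to the job. What is shaped like the bottle_green but orange or purple is not meant. Leave any pink look-alike of the bottle_red alone.

How it is judged (in metres and radians):
On the way, in this order (a step that is already met when the one before it is completed fails the run):
1. the green and the blue bottle stand released in the trays of their colours (horizontal distance between bottle_green and tray_green below 0.02 m and z of bottle_green in the frame of tray_green below 0.008 m and angle between each of bottle_green, bottle_blue's own z axis and vertical below 0.1 rad and contact force between each of bottle_green, bottle_blue and the fingers below 0.1 N and linear speed of each of bottle_green, bottle_blue below 0.03 m/s and horizontal distance between bottle_blue and tray_blue below 0.02 m and z of bottle_blue in the frame of tray_blue below 0.008 m), for 0.2 s.
2. after that, the red bottle stands released in the red tray (horizontal distance between bottle_red and tray_red below 0.02 m and z of bottle_red in the frame of tray_red below 0.008 m and angle between bottle_red's own z axis and vertical below 0.1 rad and contact force between bottle_red and the fingers below 0.1 N and linear speed of bottle_red below 0.03 m/s), for 0.2 s.
At the end, for the whole second after the job is handed in: Each bottle stands upright (within 0.1 rad) flat on the floor of the tray of its cap's colour (underside less than 8 mm above the tray's underside), its axis within 20 mm of the tray's centre, released and at rest; both jars stand upright within 20 mm of where they stood at the start (all of step 1 and all of step 2 and distance of each of jar_red, jar_blue from where it was at the start of the episode below 0.02 m and angle between each of jar_red, jar_blue's own z axis and vertical below 0.15 rad); the robot touches nothing.
It fails at once if the red bottle is dropped: it falls freely, faster than 0.4 m/s, while more than 15 mm above the desk and not held (height (world z) of bottle_red above 0.015 m and contact force between bottle_red and the fingers below 0.05 N and linear speed of bottle_red above 0.4 m/s).
It fails at once if the green bottle is dropped: it falls freely, faster than 0.4 m/s, while more than 15 mm above the desk and not held (height (world z) of bottle_green above 0.015 m and contact force between bottle_green and the fingers below 0.05 N and linear speed of bottle_green above 0.4 m/s).
It fails at once if the blue bottle is dropped: it falls freely, faster than 0.4 m/s, while more than 15 mm above the desk and not held (height (world z) of bottle_blue above 0.015 m and contact force between bottle_blue and the fingers below 0.05 N and linear speed of bottle_blue above 0.4 m/s).
It fails at once if a jar is knocked over or moved by more than 20 mm (not (distance of jar_red from where it was at the start of the episode below 0.02 m) or not (distance of jar_blue from where it was at the start of the episode below 0.02 m) or not (angle between jar_red's own z axis and vertical below 0.15 rad) or not (angle between jar_blue's own z axis and vertical below 0.15 rad)).
It also fails if it takes over 77 s, if anything falls off the work surface, if the arm or the gripper's body presses on something with over 40 N, if the wrist force passes 120 N, or if a joint passes its speed limit or range.

### The arm

A 6-joint arm with a two-finger parallel gripper is mounted at the origin on a cart in front of the work surface, level with it; the furniture and walls round the work are solid. World frame = base frame: x ahead of the robot, y to its left, z up, the work surface at z = 0. Lengths are in mm, angles in degrees, forces in N, time in s.
With the tool pointing down it reaches from about 350 to 875 mm from the base axis. Payload 4.2 kg.
Tool frame: the origin (TCP) lies on the centre line of the jaws, within the pads' length; the fingertips stand 17 mm ahead of it and the grasp point (between the pads) lies 2 mm behind it (ctrl.tcp_to_tips is the distance from the TCP to the fingertips, in mm); z points along the fingers, y is the line along which they close (so a half turn about z gives the same grasp; the last joint's range is limited). The gripper opens to 87 mm and grips with 3 to 60 N. Pads are 19 mm wide; open, the fingers measure 117 mm over their backs; the gripper's body (75 mm by 190 mm) begins 51 mm behind the grasp point.
Start: joints at [-60.012, 22.042, 0.453, 0, -68.411, -14.817], TCP at [163.589, -603.19, 239.55] pointing down, gripper open.
Joint ranges: [-179.83, 179.83], [-69.29, 118.12], [-61.27, 80.66], [-181.25, 117.63], [-171.15, -9.14], [-177.46, 177.46]. Speed limits (degrees/s): [159.86, 159.86, 180, 180, 180, 180].

### API

Orientations are given as a 3x3 rotation matrix whose columns are the frame's x, y, z axes.
In Python, from bench import telemetry, cams, ctrl gives the robot as it stands.
- The arm moves only by the tool carry_out, never from a script. Its argument "targets" is a list that holds one entry, the list of rows, each a list of 5 numbers: the opening, from 0 (shut) to 1 (fully open), then the shift along the tool's x, y, z in units of 30 mm (1.0 is 30 mm), then the turn about the tool's z in units of 6 degrees (1.0 is 6 degrees). In form: [[[grip, tx, ty, tz, turn], ...]]. A call has 1 to 20 rows; each row shifts and turns the commanded pose from where the row before left it, along the tool's axes as they then stand; what a row does not reach is not made up. A row lasts 1/10 s, in which the tool goes at most 50 mm and 8.59 degrees, less where a joint would pass 70% of its speed; a pose out of reach is approached as far as the arm can. A call is refused whole if a number of a shift passes 1 or a number of a turn 1, either way. A call with a gripper value outside its range is refused whole. The fingers move at their own pace and stop on an object; the grip force is fixed at half the most. Time passes only in rows, so rows that do not move let the fingers close. It gives the time, the measured TCP pose, the force, the opening and the grip force at its end, in the units of the state.
- telemetry.get_obs(): the state, without advancing time (a new reading comes with each control period).
- cams.get_image(name): name is "scene" or "top"; returns the picture (480x640x3 uint8, red, green, blue); there is no depth.
- cams.camera_info(name): a dict with "intrinsics" (3x3 intrinsics, pixels), "D" ([k1, k2, p1, p2, k3] as OpenCV has them; the pictures are not rectified), "origin" and "attitude" of the camera in the world. Camera axes: x right, y up, looking along -z (the intrinsics and any distortion apply to the point x, -y, -z); pixel columns grow to the right and rows downward; lengths in mm; the calibration is good to about 2 mm. A picture is of the moment at which its call begins. camera_info takes no time and is no camera call.
- ctrl.sign_off(): hands the job in; it is judged then, once.
The state is a dict: "clock": time; "joints": joint angles; "dq": joint speeds; "effort": joint torques, N m; "tool_pos": TCP position; "ee_rot": TCP orientation; "force": force on the tool from outside, world axes, zero at the start; "ft_torque": the same for the moment, N m; "gripper_width": finger opening in mm; "grip_force": force on a finger pad.
Only numpy, scipy, OpenCV 4.12 (cv2) and the standard library are available. Lean on these libraries where they do the work, as an engineer would, in place of code of your own. Each camera call takes 0.05 s, during which the arm holds its last target. There are 200 camera calls.

## Working session

There is one attempt and no reset: what is moved stays moved. The work goes in short steps, Python scripts to look and compute and a tool call to move; the robot and the scene stay as the last step left them, time stands still between calls to the robot, and variables do not carry over. Pictures are saved under pics/ and viewed, at most 14 in all, crops included, and the job is handed in when it is done.

Besides the shell and the picture viewer there is one more tool, called after "Request:" by a JSON object that holds its "api" and its "payload", one argument or row to a line. carry_out: Moves the arm, as the interface text tells. Its arguments: {"type":"object","properties":{"targets":{"type":"array"}},"required":["targets"]}

```bash
mkdir -p pics
python3 - <<'E'
from bench import telemetry,cams,ctrl
import cv2
for n in("scene","top"):
    im=cams.get_image(n); cv2.imwrite(f"pics/{n}0.png",im[:,:,::-1]); i=cams.camera_info(n); print(n,i)
o=telemetry.get_obs(); print(o["clock"],o["tool_pos"],o["ee_rot"],o["gripper_width"])
E
```

```text
scene {'intrinsics': array([[562.68705663,   0.        , 308.08871859],
       [  0.        , 562.68705663, 230.4987455 ],
       [  0.        ,   0.        ,   1.        ]]), 'D': array([-0.17682302,  0.        ,  0.        ,  0.        ,  0.        ]), 'origin': array([-107.30531452,  516.88808027, 1126.59985228]), 'attitude': array([[-0.67420464,  0.57290876, -0.46607259],
       [-0.73848774, -0.5307881 ,  0.41581228],
       [-0.00916329,  0.62453147,  0.78094589]])}
top {'intrinsics': array([[446.26241726,   0.        , 312.89309889],
       [  0.        , 446.26241726, 238.95361791],
       [  0.        ,   0.        ,   1.        ]]), 'D': array([-0.05283262,  0.        ,  0.        ,  0.        ,  0.        ]), 'origin': array([370.12968517, -33.5655804 , 933.4790963 ]), 'attitude': array([[ 0.0050569 ,  0.98475969, -0.17384702],
       [-0.99933268,  0.01126569,  0.03474589],
       [ 0.03617485,  0.17355531,  0.98415951]])}
0.1 [ 163.4543355  -602.72610398  238.58474245] [[-9.65190744e-01 -2.61546349e-01 -5.79251833e-04]
 [-2.61546980e-01  9.65188980e-01  1.84681699e-03]
 [ 7.60592450e-05  1.93403223e-03 -9.99998127e-01]] 86.81219514099682
```

View pics/scene0.png

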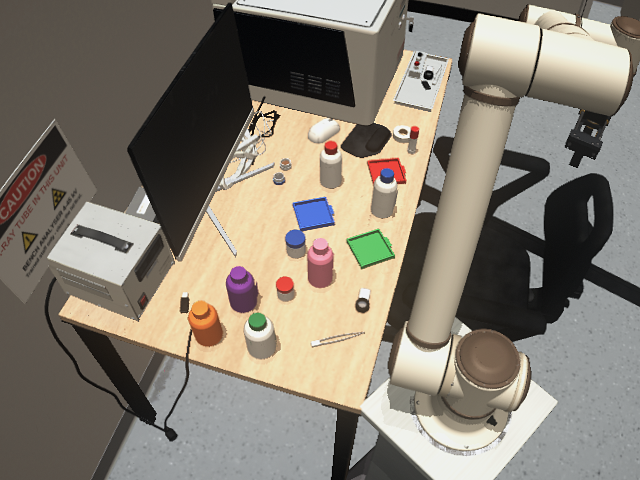

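View pics/top0.png

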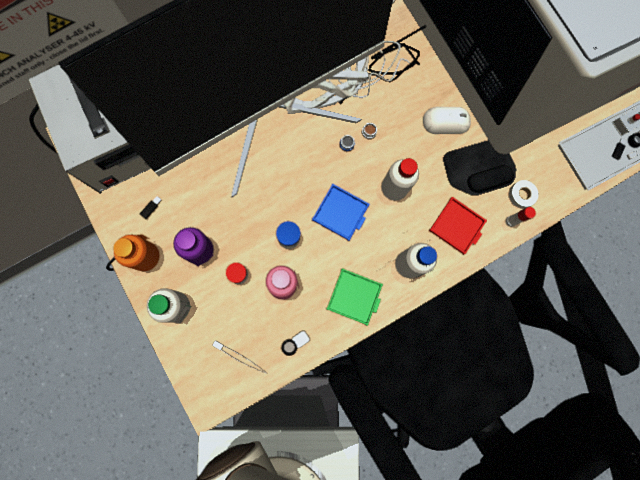

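In the top view:
- **Red caps:** the bottle is at (409,166). The jar (236,272), small vial (527,213) and pink bottle (281,282) are not it. It is white-bodied and tall, so it fits.
- **Green cap:** only the bottle at (159,304) fits. The orange (130,247) and purple (190,243) ones are look-alikes.
- **Blue caps:** the bottle is at (428,256). The item at (288,234) is the jar.
- **Trays:** red (458,225), green (355,297), blue (340,212).

I'll measure positions and make one enlarged crop.

```bash
cat > h.py <<'E'
from bench import telemetry,cams,ctrl
import cv2,numpy as np
H={"red":[(0,6),(174,180)],"green":[(50,75)],"blue":[(105,122)]}
def ray(n,uv):
    i=cams.camera_info(n); p=cv2.undistortPoints(np.array([[uv]],float),i["intrinsics"],i["D"])[0,0]
    return i["origin"],i["attitude"]@np.array([p[0],-p[1],-1])
def plane(n,uv,z):
    o,d=ray(n,uv); return (o+d*(z-o[2])/d[2])[:2].round(1)
def tri(a,b):
    (o,d),(p,e)=ray("scene",a),ray("top",b)
    s=np.linalg.lstsq(np.c_[d,-e],p-o,rcond=None)[0]; A=o+s[0]*d;B=p+s[1]*e
    return ((A+B)/2).round(1),np.linalg.norm(A-B).round(1)
def blobs(im,c,amin=40):
    h=cv2.cvtColor(im,cv2.COLOR_RGB2HSV)
    m=sum(cv2.inRange(h,(a,140,60),(b,255,255)) for a,b in H[c])
    m=cv2.morphologyEx(m,cv2.MORPH_OPEN,np.ones((2,2)))
    r=[]
    for k in cv2.findContours(m,cv2.RETR_EXTERNAL,cv2.CHAIN_APPROX_NONE)[0]:
        if cv2.contourArea(k)>amin: r.append((k,cv2.minAreaRect(k)))
    return r
E
python3 - <<'E'
from h import *
ims={n:cv2.imread(f"pics/{n}0.png")[:,:,::-1].copy() for n in("scene","top")}
for n in ims:
  for c in H:
    for k,r in blobs(ims[n],c):
      M=cv2.moments(k);print(n,c,np.round(r[0],1),np.round(r[1],1),round(r[2]),[round(M['m10']/M['m00'],1),round(M['m01']/M['m00'],1)])
t=ims["top"]
cr=[cv2.resize(t[y-40:y+40,x-40:x+40],(260,260),interpolation=cv2.INTER_CUBIC) for x,y in((405,175),(165,304),(420,260))]
s=ims["scene"]
cs=[cv2.resize(s[y-40:y+40,x-40:x+40],(260,260),interpolation=cv2.INTER_CUBIC) for x,y in((331,165),(260,335),(385,193))]
cv2.imwrite("pics/crop.png",np.vstack([np.hstack(cr),np.hstack(cs)])[:,:,::-1])
E
```

```text
scene red [285.5 285.5] [15. 17.] 90 [285.3, 285.3]
scene red [ 22.  188.7] [17.4 65.3] 36 [20.2, 191.2]
scene red [387.5 171.5] [25. 37.] 90 [388.4, 169.4]
scene red [331.5 148.5] [13. 11.] 90 [331.5, 148.3]
scene red [415.2 133.1] [ 7.6 12.3] 7 [415.1, 133.1]
scene blue [296. 238.] [14. 18.] 90 [295.9, 238.0]
scene blue [314.4 213.9] [25.1 37.6] 79 [314.3, 214.7]
scene blue [388.  173.5] [ 7. 12.] 90 [388.1, 173.5]
top red [236.5 273.5] [19. 19.] 90 [236.7, 273.4]
top red [530.5 213.5] [11. 11.] 90 [530.2, 213.3]
top red [460.2 227. ] [45.8 41.3] 34 [459.3, 226.4]
top red [409.3 167.3] [16.3 15.6] 45 [409.3, 167.3]
top red [7.  4.5] [ 9. 14.] 90 [5.2, 3.2]
top green [159. 305.] [18. 18.] 90 [159.1, 305.1]
top green [356.9 298. ] [46.5 43.1] 21 [355.9, 297.7]
top blue [428.  256.5] [17. 16.] 90 [428.2, 256.0]
top blue [289.  234.5] [23. 22.] 90 [288.9, 234.3]
top blue [342.7 213.4] [45.7 41.2] 29 [341.9, 213.0]
```

View pics/crop.png

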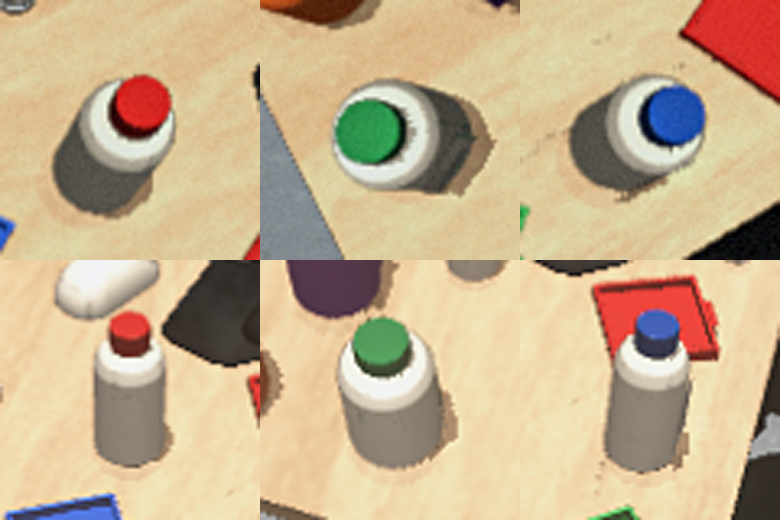

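The crop confirms that the three white-bodied bottles are red (409,167), green (159,304) and blue (428,256). Next I compute positions.

```bash
cat > pos.py <<'E'
from h import *
def caps(t,c):
    zs={"red":135,"green":120,"blue":140}[c]
    return [(np.round(r[0],1),plane("top",cv2.minEnclosingCircle(k)[0],zs-3),round(max(r[1]))) for k,r in blobs(t,c) if 13<max(r[1])<27]
def tray(im,n,c):
    b=max(blobs(im,c),key=lambda q:cv2.contourArea(q[0]))[0]
    m=np.zeros(im.shape[:2],np.uint8); cv2.drawContours(m,[b],-1,255,-1)
    m=cv2.morphologyEx(m,cv2.MORPH_OPEN,cv2.getStructuringElement(cv2.MORPH_ELLIPSE,(17,17)))
    k=max(cv2.findContours(m,cv2.RETR_EXTERNAL,cv2.CHAIN_APPROX_NONE)[0],key=cv2.contourArea)
    W=np.array([plane(n,p[0].astype(float),11) for p in k],np.float32)
    return cv2.minAreaRect(W)
E
python3 - <<'E'
from pos import *
ims={n:cv2.imread(f"pics/{n}0.png")[:,:,::-1].copy() for n in("scene","top")}
for c in H: print(c,caps(ims["top"],c),"tray",np.round(tray(ims["top"],"top",c)[0],1),np.round(tray(ims["top"],"top",c)[1:][0]),tray(ims["top"],"top",c)[2])
print("cap tri red",tri((331.5,147),(409,166.5)),"blue",tri((387.5,174),(428,255.7)),"green",tri((258.5,320.5),(158.7,304.5)))
print("mon BL",tri((178,258),(155,172)),"TL",tri((132,150),(62,65)),"lower right?",plane("top",(390,40),60))
print("jars",plane("top",(236.5,272.5),48),plane("top",(289,234.3),56),"pink",plane("top",(281,280),120),"orange",plane("top",(128,246),120),"purple",plane("top",(188,242),120))
print("cabinet",plane("top",(495,150),0),plane("top",(585,75),300), "vial",plane("top",(529,213),60))
E
```

```text
red [(array([236.5, 273.5]), array([447.6,  74.5]), 19), (array([409.3, 167.3]), array([ 652.1, -244.8]), 16), (array([7. , 4.5]), array([992.9, 568.5]), 14)] tray [ 563.2 -382.9] [98. 93.] 54.950584411621094
green [(array([159., 305.]), array([390.1, 214.5]), 18)] tray [ 410.8 -157.8] [95. 88.] 68.56090545654297
blue [(array([428. , 256.5]), array([ 481.2, -272.1]), 17), (array([289. , 234.5]), array([518.9, -18.4]), 23)] tray [ 589.3 -129.9] [96. 90.] 61.073577880859375
cap tri red (array([ 654.5, -246.4,  126.3]), np.float64(3.0)) blue (array([ 481.7, -272.1,  137.9]), np.float64(0.9)) green (array([390.3, 214.1, 118.2]), np.float64(2.2))
mon BL (array([644.3, 242.7, 104.2]), np.float64(0.1)) TL (array([670. , 257.3, 432.5]), np.float64(5.0)) lower right? [ 971.5 -232.1]
jars [457.3  86.3] [534.  -16.7] pink [437.3  -4.6] orange [496.8 277.3] purple [505.5 167.5]
cabinet [ 744.3 -478.1] [ 758.6 -498.6] vial [ 584.2 -512.6]
```

Request:
{"api": "carry_out", "payload": {
  "targets": [
    [[1, 0, 0, -0.7, 0], [1, 0, 0, -0.8, 0], [1, -0.4, 0.2, -0.8, 0], [1, -0.85, 0.5, -0.5, 0], [1, -0.9, 0.55, 0, 0], [1, -0.9, 0.55, 0, 0], [1, -0.9, 0.55, 0, 0], [1, -0.9, 0.55, 0, 0], [1, -0.9, 0.55, 0, 0], [1, -0.9, 0.55, 0, 0], [1, -0.9, 0.55, 0, 0], [1, -0.9, 0.55, 0, 0], [1, -0.9, 0.55, 0, 0], [1, -0.9, 0.55, 0, 0], [1, -0.9, 0.55, 0, 0], [1, -0.9, 0.55, 0, 0], [1, -0.6, 0.3, 0, 0], [1, -0.3, 0.15, 0, 0], [1, 0, 0, 0, 0]]
  ]
}}

```text
clock: 2.0
tool_pos: [478.2, -276.4, 323.0]
ee_rot: [[-0.965, -0.263, -0.001], [-0.263, 0.965, 0.0], [0.001, 0.001, -1.0]]
force: [0.0, -0.1, -1.1]
gripper_width: 87.0
grip_force: 0.0
```

```bash
cat > go.py <<'E'
from h import *
import sys
P={"bb":(481.5,-272),"gb":(390,214.3),"rb":(653,-245.5),"bt":(590,-128),"gt":(412,-156),"rt":(564.5,-381)}
if __name__=="__main__":
    o=telemetry.get_obs();p=np.array(o["tool_pos"]);R=np.array(o["ee_rot"])
    print(o["clock"],p.round(1),"w",round(o["gripper_width"],1),"gf",np.round(o["grip_force"],1),"F",np.round(o["force"],1))
    for k in sys.argv[1:]:
        k,z=k.split(":"); d=R.T@(np.array([*P[k],float(z)])-p); print(k,z,(d/30).round(2))
E
python3 go.py bb:137
```

```text
2.0 [ 478.2 -276.4  323. ] w 87.0 gf 0.0 F [ 0.  -0.1 -1.1]
bb 137 [-0.15  0.11  6.2 ]
```

Request:
{"api": "carry_out", "payload": {
  "targets": [
    [[1, -0.15, 0.1, 0.5, 0], [1, 0, 0, 0.8, 0], [1, 0, 0, 0.8, 0], [1, 0, 0, 0.8, 0], [1, 0, 0, 0.8, 0], [1, 0, 0, 0.7, 0], [1, 0, 0, 0.6, 0], [1, 0, 0, 0.5, 0], [1, 0, 0, 0.4, 0], [1, 0, 0, 0.3, 0], [1, 0, 0, 0, 0], [1, 0, 0, 0, 0], [0, 0, 0, 0, 0], [0, 0, 0, 0, 0], [0, 0, 0, 0, 0], [0, 0, 0, 0, 0], [0, 0, 0, 0, 0], [0, 0, 0, 0, 0], [0, 0, 0, 0, 0], [0, 0, 0, 0, 0]]
  ]
}}

```text
clock: 4.0
tool_pos: [481.1, -272.9, 137.5]
ee_rot: [[-0.965, -0.262, -0.0], [-0.262, 0.965, 0.0], [0.0, 0.0, -1.0]]
force: [0.5, 1.5, 0.2]
gripper_width: 33.9
grip_force: 30.0
```

```bash
python3 go.py bt:260
```

```text
4.0 [ 481.1 -272.9  137.5] w 33.9 gf 30.0 F [0.5 1.5 0.2]
bt 260 [-4.76  3.71 -4.08]
```

Request:
{"api": "carry_out", "payload": {
  "targets": [
    [[0, 0, 0, -0.2, 0], [0, 0, 0, -0.5, 0], [0, 0, 0, -0.7, 0], [0, 0, 0, -0.8, 0], [0, 0, 0, -0.8, 0], [0, -0.2, 0.15, -0.6, 0], [0, -0.4, 0.3, -0.4, 0], [0, -0.5, 0.4, -0.1, 0], [0, -0.6, 0.5, 0, 0], [0, -0.6, 0.5, 0, 0], [0, -0.6, 0.5, 0, 0], [0, -0.6, 0.45, 0, 0], [0, -0.5, 0.4, 0, 0], [0, -0.4, 0.3, 0, 0], [0, -0.25, 0.15, 0, 0], [0, -0.1, 0.05, 0, 0], [0, 0, 0, 0, 0], [0, 0, 0, 0, 0]]
  ]
}}

```text
clock: 5.8
tool_pos: [589.4, -129.2, 260.5]
ee_rot: [[-0.965, -0.261, -0.0], [-0.261, 0.965, -0.0], [0.0, 0.0, -1.0]]
force: [-0.1, -0.2, -2.4]
gripper_width: 33.7
grip_force: 29.9
```

```bash
python3 go.py bt:141
python3 - <<'E'
from pos import *
im=cams.get_image("top"); cv2.imwrite("pics/t1.png",im[:,:,::-1][80:380,100:600])
print(caps(im,"blue"))
E
```

```text
5.8 [ 589.4 -129.2  260.5] w 33.7 gf 29.9 F [-0.1 -0.2 -2.4]
bt 141 [-0.03  0.03  3.98]
[(array([289.5, 234. ]), array([519. , -17.9]), 22)]
```

View pics/t1.png

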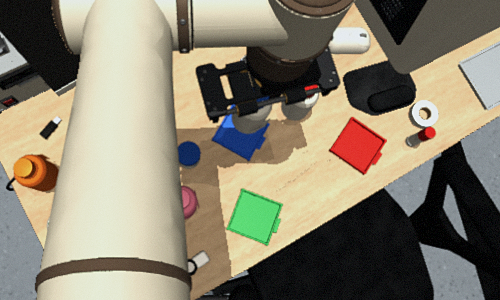

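The blue bottle hangs above the blue tray (crop 245,130), and the jars and the other bottles are untouched. I'll lower it now.

Request:
{"api": "carry_out", "payload": {
  "targets": [
    [[0, 0, 0, 0.3, 0], [0, 0, 0, 0.5, 0], [0, 0, 0, 0.5, 0], [0, 0, 0, 0.5, 0], [0, 0, 0, 0.5, 0], [0, 0, 0, 0.4, 0], [0, 0, 0, 0.35, 0], [0, 0, 0, 0.25, 0], [0, 0, 0, 0.2, 0], [0, 0, 0, 0.15, 0], [0, 0, 0, 0.1, 0], [0, 0, 0, 0.1, 0], [0, 0, 0, 0.1, 0], [0, 0, 0, 0, 0], [0, 0, 0, 0, 0]]
  ]
}}

```text
clock: 7.35
tool_pos: [589.8, -128.6, 142.2]
ee_rot: [[-0.965, -0.262, 0.0], [-0.262, 0.965, -0.0], [-0.0, -0.0, -1.0]]
force: [0.5, -0.5, -2.9]
gripper_width: 34.0
grip_force: 29.9
```

```bash
python3 go.py bt:140.5
```

```text
7.35 [ 589.8 -128.6  142.2] w 34.0 gf 29.9 F [ 0.5 -0.5 -2.9]
bt 140.5 [-0.01  0.02  0.06]
```

Request:
{"api": "carry_out", "payload": {
  "targets": [
    [[0, 0, 0, 0.04, 0], [0, 0, 0, 0.03, 0], [0, 0, 0, 0, 0], [0, 0, 0, 0, 0]]
  ]
}}

```text
clock: 7.75
tool_pos: [590.1, -128.6, 140.5]
ee_rot: [[-0.965, -0.262, 0.001], [-0.262, 0.965, -0.0], [-0.001, -0.0, -1.0]]
force: [0.6, 1.3, 0.3]
gripper_width: 33.9
grip_force: 30.0
```

Weight has come off the wrist, so the bottle is standing. Next I release and rise.

Request:
{"api": "carry_out", "payload": {
  "targets": [
    [[0.3, 0, 0, 0, 0], [0.6, 0, 0, 0, 0], [1, 0, 0, 0, 0], [1, 0, 0, 0, 0], [1, 0, 0, 0, 0], [1, 0, 0, 0, 0], [1, 0, 0, -0.3, 0], [1, 0, 0, -0.6, 0], [1, 0, 0, -0.9, 0], [1, 0, 0, -1, 0], [1, 0, 0, -1, 0], [1, 0, 0, -1, 0], [1, 0, 0, -0.8, 0], [1, 0, 0, -0.4, 0], [1, 0, 0, 0, 0]]
  ]
}}

```text
clock: 9.25
tool_pos: [590.3, -128.7, 322.2]
ee_rot: [[-0.965, -0.262, 0.004], [-0.262, 0.965, -0.0], [-0.004, -0.001, -1.0]]
force: [0.0, -0.2, -0.1]
gripper_width: 86.8
grip_force: 0.0
```

```bash
python3 go.py gb:300
```

```text
9.25 [ 590.3 -128.7  322.2] w 86.8 gf 0.0 F [ 0.  -0.2 -0.1]
gb 300 [ 3.46 12.78  0.71]
```

Request:
{"api": "carry_out", "payload": {
  "targets": [
    [[1, 0.1, 0.3, 0, 0], [1, 0.2, 0.6, 0, 0], [1, 0.2, 0.9, 0, 0], [1, 0.25, 0.95, 0, 0], [1, 0.25, 0.95, 0, 0], [1, 0.25, 0.95, 0, 0], [1, 0.25, 0.95, 0, 0], [1, 0.25, 0.95, 0, 0], [1, 0.25, 0.95, 0, 0], [1, 0.25, 0.95, 0, 0], [1, 0.25, 0.95, 0, 0], [1, 0.25, 0.95, 0, 0], [1, 0.25, 0.9, 0, 0], [1, 0.25, 0.7, 0, 0], [1, 0.2, 0.5, 0, 0], [1, 0.05, 0.2, 0, 0], [1, 0, 0, 0, 0]]
  ]
}}

```text
clock: 10.95
tool_pos: [388.3, 210.3, 318.9]
ee_rot: [[-0.965, -0.263, -0.002], [-0.263, 0.965, -0.002], [0.002, -0.001, -1.0]]
force: [0.5, -0.2, -0.2]
gripper_width: 87.0
grip_force: 0.0
```

```bash
python3 go.py gb:118
python3 - <<'E'
from pos import *
im=cams.get_image("top"); cv2.imwrite("pics/t2.png",im[:,:,::-1][80:380,100:600])
print(caps(im,"blue"),caps(im,"red"))
E
```

```text
10.95 [388.3 210.3 318.9] w 87.0 gf 0.0 F [ 0.5 -0.2 -0.2]
gb 118 [-0.1   0.12  6.7 ]
[(array([289. , 234.5]), array([518.9, -18.4]), 23), (array([349.5, 197. ]), array([ 590.5, -129.5]), 17)] [(array([236.5, 273.5]), array([447.6,  74.4]), 19), (array([528.5, 213.5]), array([ 564.6, -470.9]), 15), (array([409.5, 168. ]), array([ 650.7, -244.7]), 17), (array([7. , 4.5]), array([992.9, 568.5]), 14)]
```

View pics/t2.png

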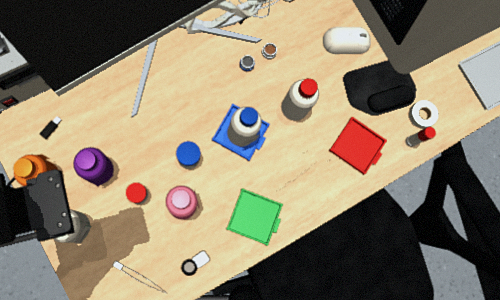

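Blue stands upright in its tray (cap at 349,197 full frame, 590,-129 mm). The gripper is over the green bottle, and orange sits clear beyond the fingers.

Request:
{"api": "carry_out", "payload": {
  "targets": [
    [[1, -0.1, 0.12, 0.5, 0], [1, 0, 0, 0.8, 0], [1, 0, 0, 0.8, 0], [1, 0, 0, 0.8, 0], [1, 0, 0, 0.8, 0], [1, 0, 0, 0.8, 0], [1, 0, 0, 0.7, 0], [1, 0, 0, 0.6, 0], [1, 0, 0, 0.5, 0], [1, 0, 0, 0.3, 0], [1, 0, 0, 0.1, 0], [1, 0, 0, 0, 0], [1, 0, 0, 0, 0], [0, 0, 0, 0, 0], [0, 0, 0, 0, 0], [0, 0, 0, 0, 0], [0, 0, 0, 0, 0], [0, 0, 0, 0, 0], [0, 0, 0, 0, 0], [0, 0, 0, 0, 0]]
  ]
}}

```text
clock: 13.0
tool_pos: [391.1, 214.5, 119.0]
ee_rot: [[-0.965, -0.262, 0.0], [-0.262, 0.965, 0.0], [-0.0, 0.0, -1.0]]
force: [0.7, 0.2, 0.9]
gripper_width: 38.7
grip_force: 0.4
```

```bash
python3 go.py gt:300
```

```text
13.0 [391.1 214.5 119. ] w 38.7 gf 0.4 F [0.7 0.2 0.9]
gt 300 [  2.56 -12.1   -6.04]
```

Request:
{"api": "carry_out", "payload": {
  "targets": [
    [[0, 0, 0, 0, 0], [0, 0, 0, 0, 0], [0, 0, 0, -0.2, 0], [0, 0, 0, -0.5, 0], [0, 0, 0, -0.7, 0], [0, 0, 0, -0.8, 0], [0, 0, 0, -0.8, 0], [0, 0, 0, -0.8, 0], [0, 0, 0, -0.8, 0], [0, 0, 0, -0.8, 0], [0, 0, 0, -0.4, 0], [0, 0, 0, -0.2, 0], [0, 0, 0, 0, 0]]
  ]
}}

```text
clock: 14.3
tool_pos: [390.8, 214.3, 298.8]
ee_rot: [[-0.965, -0.262, -0.0], [-0.262, 0.965, 0.0], [0.0, 0.0, -1.0]]
force: [-1.6, 0.9, -3.9]
gripper_width: 35.8
grip_force: 29.9
```

Request:
{"api": "carry_out", "payload": {
  "targets": [
    [[0, 0.1, -0.3, 0, 0], [0, 0.1, -0.5, 0, 0], [0, 0.15, -0.7, 0, 0], [0, 0.15, -0.8, 0, 0], [0, 0.15, -0.8, 0, 0], [0, 0.15, -0.8, 0, 0], [0, 0.15, -0.8, 0, 0], [0, 0.15, -0.8, 0, 0], [0, 0.15, -0.8, 0, 0], [0, 0.15, -0.8, 0, 0], [0, 0.15, -0.8, 0, 0], [0, 0.15, -0.8, 0, 0], [0, 0.2, -0.8, 0, 0], [0, 0.2, -0.8, 0, 0], [0, 0.2, -0.7, 0, 0], [0, 0.15, -0.5, 0, 0], [0, 0.1, -0.3, 0, 0], [0, 0, -0.1, 0, 0], [0, 0, 0, 0, 0], [0, 0, 0, 0, 0]]
  ]
}}

```text
clock: 16.3
tool_pos: [410.5, -149.8, 298.8]
ee_rot: [[-0.965, -0.262, -0.0], [-0.262, 0.965, 0.0], [0.0, 0.0, -1.0]]
force: [-0.1, -0.1, -3.5]
gripper_width: 35.9
grip_force: 29.9
```

```bash
python3 go.py gt:122
```

```text
16.3 [ 410.5 -149.8  298.8] w 35.9 gf 29.9 F [-0.1 -0.1 -3.5]
gt 122 [ 0.01 -0.21  5.89]
```

Request:
{"api": "carry_out", "payload": {
  "targets": [
    [[0, 0, -0.2, 0.3, 0], [0, 0, 0, 0.5, 0], [0, 0, 0, 0.6, 0], [0, 0, 0, 0.7, 0], [0, 0, 0, 0.7, 0], [0, 0, 0, 0.7, 0], [0, 0, 0, 0.6, 0], [0, 0, 0, 0.5, 0], [0, 0, 0, 0.4, 0], [0, 0, 0, 0.3, 0], [0, 0, 0, 0.2, 0], [0, 0, 0, 0.1, 0], [0, 0, 0, 0.1, 0], [0, 0, 0, 0.1, 0], [0, 0, 0, 0.05, 0], [0, 0, 0, 0, 0], [0, 0, 0, 0, 0]]
  ]
}}

```text
clock: 18.0
tool_pos: [412.3, -156.0, 123.6]
ee_rot: [[-0.965, -0.262, 0.0], [-0.262, 0.965, -0.0], [-0.0, -0.0, -1.0]]
force: [-0.2, -0.2, -2.7]
gripper_width: 36.1
grip_force: 29.9
```

```bash
python3 go.py gt:122
```

```text
18.0 [ 412.3 -156.   123.6] w 36.1 gf 29.9 F [-0.2 -0.2 -2.7]
gt 122 [0.01 0.   0.05]
```

Request:
{"api": "carry_out", "payload": {
  "targets": [
    [[0, 0, 0, 0.04, 0], [0, 0, 0, 0.02, 0], [0, 0, 0, 0, 0], [0, 0, 0, 0, 0]]
  ]
}}

```text
clock: 18.4
tool_pos: [412.4, -155.9, 121.9]
ee_rot: [[-0.965, -0.262, 0.001], [-0.262, 0.965, -0.0], [-0.0, -0.0, -1.0]]
force: [-0.3, 1.0, 0.5]
gripper_width: 35.8
grip_force: 30.0
```

Touchdown. I release, rise, and move toward the red bottle.

Request:
{"api": "carry_out", "payload": {
  "targets": [
    [[0.45, 0, 0, 0, 0], [0.6, 0, 0, 0, 0], [1, 0, 0, 0, 0], [1, 0, 0, 0, 0], [1, 0, 0, 0, 0], [1, 0, 0, 0, 0], [1, 0, 0, 0, 0], [1, 0, 0, -0.3, 0], [1, 0, 0, -0.6, 0], [1, 0, 0, -0.9, 0], [1, 0, 0, -1, 0], [1, 0, 0, -1, 0], [1, 0, 0, -1, 0], [1, 0, 0, -1, 0], [1, 0, 0, -0.5, 0], [1, 0, 0, -0.2, 0], [1, 0, 0, 0, 0]]
  ]
}}

```text
clock: 20.1
tool_pos: [412.2, -155.9, 317.4]
ee_rot: [[-0.965, -0.262, 0.002], [-0.262, 0.965, 0.0], [-0.002, -0.0, -1.0]]
force: [-0.2, 0.3, 0.0]
gripper_width: 86.9
grip_force: 0.0
```

```bash
python3 go.py rb:300
python3 - <<'E'
from pos import *
im=cams.get_image("scene"); cv2.imwrite("pics/s3.png",im[:,:,::-1][80:380,150:550])
E
```

```text
20.1 [ 412.2 -155.9  317.4] w 86.9 gf 0.0 F [-0.2  0.3  0. ]
rb 300 [-6.96 -4.98  0.59]
```

View pics/s3.png

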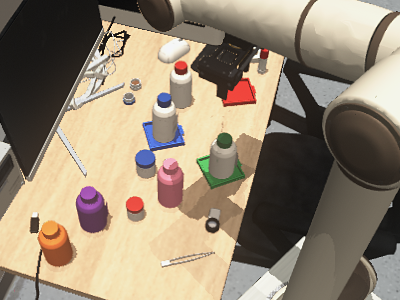

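Green (crop 222,145) and blue (164,115) both stand upright in their trays, the jars are in place, and red waits at (181,75).

Request:
{"api": "carry_out", "payload": {
  "targets": [
    [[1, -0.2, -0.15, 0, 0], [1, -0.5, -0.35, 0, 0], [1, -0.8, -0.6, 0, 0], [1, -0.8, -0.6, 0, 0], [1, -0.8, -0.6, 0, 0], [1, -0.8, -0.6, 0, 0], [1, -0.8, -0.6, 0, 0], [1, -0.8, -0.5, 0, 0], [1, -0.7, -0.5, 0, 0], [1, -0.5, -0.3, 0, 0], [1, -0.2, -0.15, 0, 0], [1, 0, 0, 0, 0], [1, 0, 0, 0, 0]]
  ]
}}

```text
clock: 21.45
tool_pos: [650.4, -245.0, 316.0]
ee_rot: [[-0.965, -0.262, -0.001], [-0.262, 0.965, 0.0], [0.001, 0.001, -1.0]]
force: [0.4, -0.1, -0.2]
gripper_width: 87.0
grip_force: 0.0
```

```bash
python3 go.py rb:132
```

```text
21.45 [ 650.4 -245.   316. ] w 87.0 gf 0.0 F [ 0.4 -0.1 -0.2]
rb 132 [-0.09 -0.04  6.13]
```

Request:
{"api": "carry_out", "payload": {
  "targets": [
    [[1, -0.05, -0.02, 0.5, 0], [1, 0, 0, 0.8, 0], [1, 0, 0, 0.8, 0], [1, 0, 0, 0.8, 0], [1, 0, 0, 0.8, 0], [1, 0, 0, 0.7, 0], [1, 0, 0, 0.6, 0], [1, 0, 0, 0.5, 0], [1, 0, 0, 0.4, 0], [1, 0, 0, 0.2, 0], [1, 0, 0, 0, 0], [0, 0, 0, 0, 0], [0, 0, 0, 0, 0], [0, 0, 0, 0, 0], [0, 0, 0, 0, 0], [0, 0, 0, 0, 0], [0, 0, 0, 0, 0], [0, 0, 0, 0, 0], [0, 0, 0, 0, 0], [0, 0, 0, 0, 0]]
  ]
}}

```text
clock: 23.45
tool_pos: [652.4, -245.0, 133.6]
ee_rot: [[-0.965, -0.262, -0.0], [-0.262, 0.965, 0.0], [0.0, 0.0, -1.0]]
force: [-1.0, 1.6, -0.1]
gripper_width: 33.5
grip_force: 30.0
```

```bash
python3 go.py rt:240
```

```text
23.45 [ 652.4 -245.   133.6] w 33.5 gf 30.0 F [-1.   1.6 -0.1]
rt 240 [ 4.01 -3.61 -3.55]
```

Request:
{"api": "carry_out", "payload": {
  "targets": [
    [[0, 0, 0, -0.2, 0], [0, 0, 0, -0.5, 0], [0, 0, 0, -0.7, 0], [0, 0, 0, -0.8, 0], [0, 0, 0, -0.7, 0], [0, 0.2, -0.2, -0.4, 0], [0, 0.4, -0.3, -0.25, 0], [0, 0.5, -0.45, 0, 0], [0, 0.6, -0.5, 0, 0], [0, 0.6, -0.5, 0, 0], [0, 0.6, -0.5, 0, 0], [0, 0.5, -0.5, 0, 0], [0, 0.4, -0.4, 0, 0], [0, 0.2, -0.2, 0, 0], [0, 0, -0.05, 0, 0], [0, 0, 0, 0, 0], [0, 0, 0, 0, 0]]
  ]
}}

```text
clock: 25.15
tool_pos: [565.4, -380.3, 240.0]
ee_rot: [[-0.965, -0.263, -0.0], [-0.263, 0.965, 0.0], [-0.0, 0.0, -1.0]]
force: [0.3, 0.3, -4.1]
gripper_width: 33.7
grip_force: 30.0
```

```bash
python3 go.py rt:137
```

```text
25.15 [ 565.4 -380.3  240. ] w 33.7 gf 30.0 F [ 0.3  0.3 -4.1]
rt 137 [ 0.04 -0.02  3.43]
```

Request:
{"api": "carry_out", "payload": {
  "targets": [
    [[0, 0, 0, 0.3, 0], [0, 0, 0, 0.5, 0], [0, 0, 0, 0.5, 0], [0, 0, 0, 0.5, 0], [0, 0, 0, 0.4, 0], [0, 0, 0, 0.35, 0], [0, 0, 0, 0.25, 0], [0, 0, 0, 0.2, 0], [0, 0, 0, 0.15, 0], [0, 0, 0, 0.1, 0], [0, 0, 0, 0.1, 0], [0, 0, 0, 0.03, 0], [0, 0, 0, 0, 0], [0, 0, 0, 0, 0]]
  ]
}}

```text
clock: 26.55
tool_pos: [565.0, -381.0, 139.1]
ee_rot: [[-0.965, -0.262, 0.0], [-0.262, 0.965, -0.0], [-0.0, -0.0, -1.0]]
force: [-0.7, 0.6, -4.3]
gripper_width: 33.9
grip_force: 30.0
```

Request:
{"api": "carry_out", "payload": {
  "targets": [
    [[0, 0, 0, 0.04, 0], [0, 0, 0, 0.03, 0], [0, 0, 0, 0.02, 0], [0, 0, 0, 0, 0], [0, 0, 0, 0, 0]]
  ]
}}

```text
clock: 27.05
tool_pos: [565.1, -380.9, 136.6]
ee_rot: [[-0.965, -0.262, 0.001], [-0.262, 0.965, -0.0], [-0.0, -0.001, -1.0]]
force: [-0.6, 0.6, -0.4]
gripper_width: 33.8
grip_force: 30.0
```

Request:
{"api": "carry_out", "payload": {
  "targets": [
    [[0.45, 0, 0, 0, 0], [0.6, 0, 0, 0, 0], [1, 0, 0, 0, 0], [1, 0, 0, 0, 0], [1, 0, 0, 0, 0], [1, 0, 0, 0, 0], [1, 0, 0, 0, 0], [1, 0, 0, -0.3, 0], [1, 0, 0, -0.6, 0], [1, 0, 0, -0.9, 0], [1, 0, 0, -1, 0], [1, 0, 0, -1, 0], [1, 0, 0, -1, 0], [1, 0, 0, -0.5, 0], [1, 0, 0, -0.2, 0], [1, 0, 0, 0, 0]]
  ]
}}

```text
clock: 28.65
tool_pos: [565.0, -381.0, 302.2]
ee_rot: [[-0.965, -0.262, 0.002], [-0.262, 0.965, -0.001], [-0.002, -0.001, -1.0]]
force: [0.0, 0.4, -0.8]
gripper_width: 87.2
grip_force: 0.0
```

Request:
{"api": "carry_out", "payload": {
  "targets": [
    [[1, 0.2, -0.1, 0, 0], [1, 0.5, -0.3, 0, 0], [1, 0.8, -0.5, 0, 0], [1, 0.8, -0.5, 0, 0], [1, 0.8, -0.5, 0, 0], [1, 0.8, -0.5, 0, 0], [1, 0.8, -0.5, 0, 0], [1, 0.8, -0.5, 0, 0], [1, 0.5, -0.3, 0, 0], [1, 0.2, -0.1, 0, 0], [1, 0, 0, 0, 0], [1, 0, 0, 0, 0]]
  ]
}}

```text
clock: 29.85
tool_pos: [415.6, -539.1, 300.8]
ee_rot: [[-0.965, -0.262, -0.0], [-0.262, 0.965, 0.0], [-0.0, 0.0, -1.0]]
force: [0.0, -0.2, 0.5]
gripper_width: 87.0
grip_force: 0.0
```

```bash
python3 go.py
python3 - <<'E'
from pos import *
im=cams.get_image("top"); cv2.imwrite("pics/t4.png",im[:,:,::-1])
for c in H: print(c,caps(im,c))
E
```

```text
29.85 [ 415.6 -539.1  300.8] w 87.0 gf 0.0 F [ 0.  -0.2  0.5]
red [(array([236.5, 273.5]), array([447.6,  74.5]), 19), (array([483., 213.]), array([ 564.8, -382. ]), 16), (array([5.6, 2.1]), array([992.9, 568.5]), 17)]
green [(array([363.5, 295. ]), array([ 411.4, -156.2]), 18)]
blue [(array([289. , 234.5]), array([518.9, -18.4]), 23), (array([349.5, 197. ]), array([ 591.3, -129.4]), 16)]
```

View pics/t4.png

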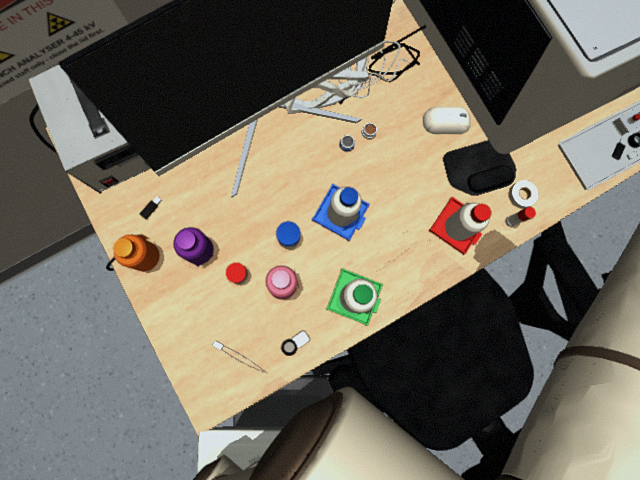

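All three bottles stand upright and centred in their trays (caps at 483,213 red, 363,295 green and 349,197 blue). The jars at (236,273) and (289,234) have not moved.

```bash
python3 -c "
from bench import ctrl
print(ctrl.sign_off())"
```

```text
the job is handed in; nothing more can be done
None
```

The job is handed in: green and blue were placed first, then red, each bottle standing upright and released in the tray of its colour, with both jars unmoved; the sign-off returned no verdict.

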